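# Pack the wood-finishing caddy

### The arm

A 6-joint arm with a two-finger parallel gripper is mounted at the origin on the work surface. World frame = base frame: x ahead of the robot, y to its left, z up, the work surface at z = 0. Lengths are in m, angles in rad, forces in N, time in s.
With the tool pointing down it reaches from about 0.35 to 0.85 m from the base axis. Payload 8.1 kg.
Tool frame: the origin (TCP) lies where the fingers leave the gripper's body, on its centre line; the fingertips stand 73 mm ahead of it and the grasp point (between the pads) lies 54 mm ahead of it (robot.grip_depth is the distance from the TCP to the grasp point, in m); z points along the fingers, y is the line along which they close (so a half turn about z gives the same grasp; the last joint's range is limited). The gripper opens to 85 mm and grips with 20 to 120 N. Pads are 22 mm wide; open, the fingers measure 114 mm over their backs; the gripper's body (76 mm by 85 mm) begins 54 mm behind the grasp point. The pads swing forward as they close: fully open they stand 13 mm farther back than shut.
Start: joints at [1.104, 0.13, 1.488, -0, 1.523, -0.085], TCP at [0.224, 0.557, 0.304] pointing down, gripper open.
Joint ranges: [-2.96, 2.96], [-0.89, 2.26], [0.02, 2.5], [-1.34, 4.48], [0, 2.73], [-2.66, 2.66]. Speed limits (rad/s): [2.39, 2.39, 2.79, 3.14, 3.14, 3.14].

### API

Orientations are given as a unit quaternion [w, x, y, z].
In Python, from plant import robot gives the robot as it stands.
- The arm moves only by the tool arm_command, never from a script. Its arguments are lists of equal length, an entry for each row: "hand": the closure, from 0 (fully open) to 1 (shut); "translation": the shift along the tool's x, y, z in mm, a list of three; "twist": the turn about the tool's z in degrees. A call has 1 to 12 rows; each row is the pose to reach, as a shift and turn from the pose commanded when the call began, along the tool's axes at that moment; what a row does not reach only later rows make up. A row lasts 1/10 s, in which the tool goes at most 50 mm and 8.59 degrees, less where a joint would pass 70% of its speed; a pose out of reach is approached as far as the arm can. A call with a gripper value outside its range is refused whole. The fingers move at their own pace and stop on an object; "force" is the grip in N (left out, the last holds). Time passes only in rows, so rows that repeat a pose let the fingers close. It gives the time, the measured TCP pose, the force, the opening and the grip force at its end, in the units of the state.
- robot.sense(): the state, without advancing time (a new reading comes with each control period).
- robot.get_image(name): name is "scene" or "side" or "wrist"; returns the picture (400x640x3 uint8, red, green, blue); there is no depth.
- robot.camera_info(name): a dict with "mtx" (3x3 intrinsics, pixels), "R" (3x3) and "t" (3): a world point X has camera coordinates R X + t; the wrist camera has in their place "tool_from_camera" (4x4, takes a point from camera to tool coordinates, whose origin is the TCP and whose axes are the flange's). Camera axes: x right, y down, z forward; pixel columns grow to the right and rows downward; lengths in m; the calibration is good to about 2 mm. A picture is of the moment at which its call begins: read the wrist's pose just before it. camera_info takes no time and is no camera call.
- robot.close_job(): hands the job in; it is judged then, once.
The state is a dict: "t": time; "joint_positions": joint angles; "dq": joint speeds; "joint_torque": joint torques, N m; "eef_pos": TCP position; "ee_rot": TCP orientation; "wrist_force": force on the tool from outside, world axes, zero at the start; "moment": the same for the moment, N m; "finger_gap": finger opening in m; "grip_force": force on a finger pad.
Only numpy, scipy, OpenCV 4.12 (cv2) and the standard library are available. Lean on these libraries where they do the work, as an engineer would, in place of code of your own. Each camera call takes 0.05 s, during which the arm holds its last target. There are 200 camera calls.

### The job

Pack the finishing kit into the caddy: stand the lidded wax tin in the wide square bay, stand the oil bottle with the flat cap in the small square bay, and lay the sanding block grit side down in the long bay, each set down (not dropped) fully to the bottom of its bay, kept upright all the way and let go. Leave the look-alikes, the empty open tin, the glue bottle with the pointed nozzle and the plain wood offcut, standing where they are.

Things in the scene. Friction and masses are not known exactly. Their poses are not given: they have to be found in the camera images.
- caddy: Fixed low plywood tray, 296 mm (x) by 132 mm (y), rim 22 mm high, floor 8 mm thick, a small wire handle low on each end. Three pale wood bay blocks stand in it in a row along x, in any order, centres 94 mm apart, tops 32 mm above the bench. Origin: centre of its underside, on the bench; z up.
- bay_wide: Fixed pale wood block in the caddy, 92 mm (x, along the caddy) by 116 mm (y, across it), 24 mm high, with a recess, square 78 x 78 mm, 18 mm deep in its top with a thin grey liner (recess floor 6 mm above the underside). The widest recess, made for the wax tin. Origin: centre of its underside, 8 mm above the bench, below the recess centre; z up.
- bay_small: Fixed pale wood block in the caddy, 92 mm (x, along the caddy) by 116 mm (y, across it), 24 mm high, with a recess, square 60 x 60 mm, 18 mm deep in its top with a thin grey liner (recess floor 6 mm above the underside). The smallest recess, made for the oil bottle. Origin: centre of its underside, 8 mm above the bench, below the recess centre; z up.
- bay_slot: Fixed pale wood block in the caddy, 92 mm (x, along the caddy) by 116 mm (y, across it), 24 mm high, with a recess, oblong 58 mm (x) by 102 mm (y), 18 mm deep in its top with a thin grey liner (recess floor 6 mm above the underside). The long recess, for the sanding block, lying along y. Origin: centre of its underside, 8 mm above the bench, below the recess centre; z up.
- wax_tin: Full, closed round wax tin standing upright: 60 mm diameter, 56 mm high, bare steel with a dark brown band, flat steel lid sunk 3 mm inside the rim. 0.17 to 0.34 kg. Origin: centre of its underside; z up.
- oil_bottle: Black plastic oil bottle with a pale label, standing upright: body 46 mm diameter and straight up to 76 mm height, then a shoulder and a flat-topped white screw cap (28 mm diameter); 110 mm high in all. 0.11 to 0.22 kg. Origin: centre of its underside; z up.
- sanding_block: Hand sanding block lying on its grit face: cork body 86 mm (its x) by 42 mm (its y) by 24 mm high, with a wooden grip ridge on top, 70 mm long (x), 22 mm wide (y) and 22 mm tall, so 46 mm high in all. Pick it up by the ridge. 0.09 to 0.18 kg. Origin: centre of its underside; z up.
- open_tin: Look-alike, stays where it is: an empty tin of the same size and band as the wax tin (60 mm diameter, 56 mm high) but without a lid, so open and hollow from above. Origin: centre of its underside.
- glue_bottle: Look-alike, stays where it is: a black bottle with the same body as the oil bottle (46 mm diameter) but a long pointed white nozzle in place of the flat cap; 138 mm high in all. Origin: centre of its underside.
- offcut: Look-alike, stays where it is: a plain square-edged pine offcut 98 mm (its x) by 42 mm (its y) by 46 mm high, without a ridge. Origin: centre of its underside.
Mind the look-alikes: they are no part of the job. What is shaped like the offcut but blue, pink or turquoise is not meant.

How it is judged:
By the outcome, as a careful person would: the job done as asked, in the order asked, and still so for the second after the job is handed in, with the robot touching nothing.
It also fails if it takes over 90 s, if anything falls off the work surface, if the arm or the gripper's body presses on something with over 40 N, if the wrist force passes 120 N, or if a joint passes its speed limit or range.

## Working session

There is one attempt and no reset: what is moved stays moved. The work goes in short steps, Python scripts to look and compute and a tool call to move; the robot and the scene stay as the last step left them, time stands still between calls to the robot, and variables do not carry over. Pictures are saved under pics/ and viewed, at most 17 in all, crops included, and the job is handed in when it is done.

Besides the shell and the picture viewer there is one more tool, called after ">>>" as name(argument=value, ...) on one line, values as JSON. arm_command: Moves the arm, as the interface text tells. Its arguments: {"type":"object","properties":{"hand":{"type":"array","items":{"type":"number"}},"translation":{"type":"array","items":{"type":"array","items":{"type":"number"}}},"twist":{"type":"array","items":{"type":"number"}},"force":{"type":"number"}},"required":["hand","translation","twist"]}

```bash
ls; mkdir -p pics; python3 - <<'E'
from plant import robot
import cv2
s=robot.sense(); print(s['t'],s['eef_pos'],s['ee_rot'],s['finger_gap'],robot.grip_depth)
for n in ('scene','side','wrist'):
    cv2.imwrite(f'pics/{n}0.png',robot.get_image(n)[:,:,::-1]); print(n,robot.camera_info(n))
E
```

```text
pics
0.0 [0.22334113 0.55642685 0.30283772] [-2.55853369e-04  1.89748677e-01  9.81832249e-01 -8.99264464e-04] 0.08503583179185793 0.0539
scene {'mtx': array([[368.80243791,   0.        , 318.79227561],
       [  0.        , 368.80243791, 201.30399239],
       [  0.        ,   0.        ,   1.        ]]), 'R': array([[ 0.65801201,  0.75291501,  0.01179708],
       [ 0.5630198 , -0.48152853, -0.6716688 ],
       [-0.5000289 ,  0.44860813, -0.74075762]]), 't': array([-0.31960949, -0.23444905,  1.43264636])}
side {'mtx': array([[396.10379762,   0.        , 318.03800836],
       [  0.        , 396.10379762, 198.66643722],
       [  0.        ,   0.        ,   1.        ]]), 'R': array([[ 0.72661909, -0.68691879,  0.01293338],
       [-0.46087836, -0.50130282, -0.73231593],
       [ 0.50952511,  0.52615402, -0.68084221]]), 't': array([-0.35482433,  0.25150974,  0.88548697])}
wrist {'mtx': array([[319.36018284,   0.        , 313.05537802],
       [  0.        , 319.36018284, 200.72797488],
       [  0.        ,   0.        ,   1.        ]]), 'tool_from_camera': array([[-4.66028360e-04, -9.57944899e-01, -2.86951830e-01,
         7.35874824e-02],
       [ 9.99999851e-01, -3.64663530e-04, -4.06690986e-04,
        -2.71060113e-04],
       [ 2.84946688e-04, -2.86951977e-01,  9.57944926e-01,
        -7.06264612e-02],
       [ 0.00000000e+00,  0.00000000e+00,  0.00000000e+00,
         1.00000000e+00]])}
```

View pics/scene0.png

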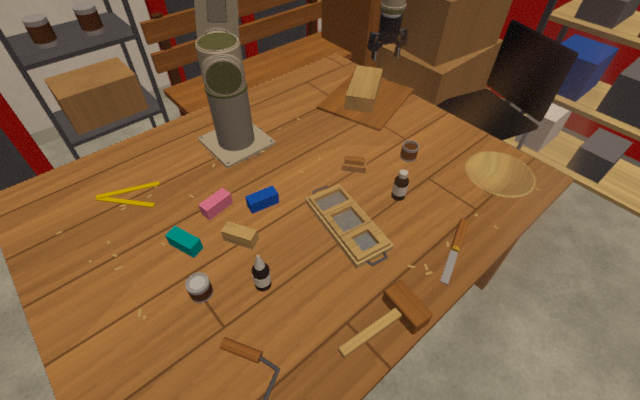

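View pics/side0.png

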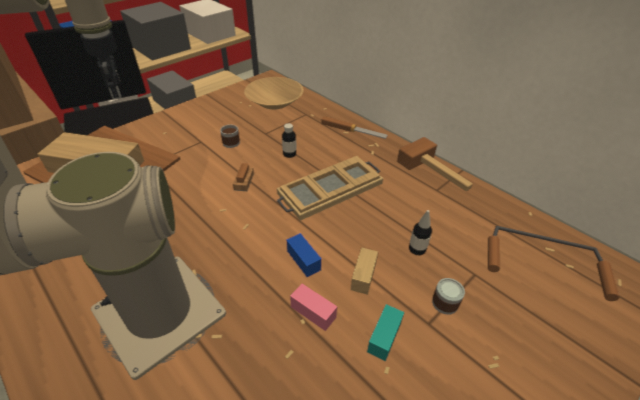

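View pics/wrist0.png

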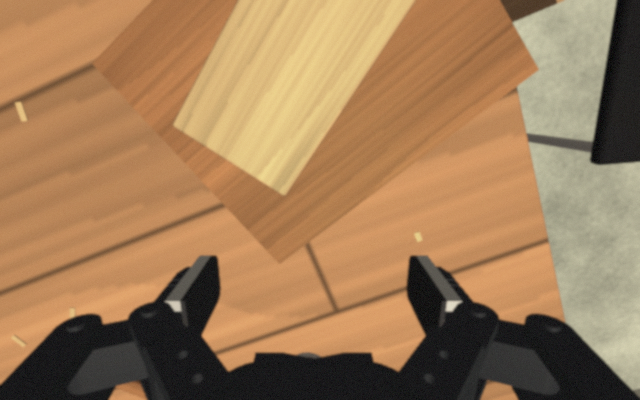

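Scene: the caddy runs from (330,200) to (365,242). The sanding block is at (355,164), the flat-cap bottle at (400,186), the glue bottle at (261,275), and the tins at (199,287) and (410,150). I'll zoom in on the tins and bays, then measure by ray casting.

```bash
cat > h.py <<'E'
import numpy as np, cv2
from plant import robot
from scipy.spatial.transform import Rotation as Rn
def cam(n):
    c=robot.camera_info(n)
    if n=='wrist':
        s=robot.sense(); q=s['ee_rot']; T=np.eye(4); T[:3,:3]=Rn.from_quat([q[1],q[2],q[3],q[0]]).as_matrix(); T[:3,3]=s['eef_pos']
        M=np.linalg.inv(T@c['tool_from_camera']); return c['mtx'],M[:3,:3],M[:3,3]
    return c['mtx'],c['R'],c['t']
def ray(C,uv,z):
    K,R,t=C; o=-R.T@t; d=R.T@np.linalg.solve(K,[uv[0],uv[1],1.]); return o+d*(z-o[2])/d[2]
def proj(C,X):
    K,R,t=C; p=K@(R@np.array(X)+t); return p[:2]/p[2]
E
python3 - <<'E'
import cv2,numpy as np
from h import *
a=cv2.imread('pics/scene0.png');b=cv2.imread('pics/side0.png')
def c(i,x,y,w=50,h=50,k=5): return cv2.resize(i[y:y+h,x:x+w],(250,250),interpolation=cv2.INTER_CUBIC)
z=np.vstack([np.hstack([c(a,175,262),c(a,385,125),c(a,300,175,96,96)]),np.hstack([c(b,425,268),c(b,205,110),c(b,275,130,110,110)])])
cv2.imwrite('pics/zoom.png',z)
for n,l in dict(scene=[((410,146),.056),((400,173),.11),((355,160),.046),((331,202),.032),((347,218),.032),((365,241),.032),((199,281),.056),((261,258),.138),((240,232),.046)],side=[((230,130),.056),((289,127),.11),((244,172),.046),((299,190),.032),((330,178),.032),((357,170),.032),((450,286),.056),((426,212),.138)]).items():
    for uv,zz in l: print(n,uv,ray(cam(n),uv,zz).round(3))
E
```

```text
scene (410, 146) [0.495 0.43  0.056]
scene (400, 173) [0.596 0.242 0.11 ]
scene (355, 160) [0.412 0.233 0.046]
scene (331, 202) [0.495 0.043 0.032]
scene (347, 218) [0.576 0.036 0.032]
scene (365, 241) [0.674 0.015 0.032]
scene (199, 281) [ 0.492 -0.419  0.056]
scene (261, 258) [ 0.589 -0.282  0.138]
scene (240, 232) [ 0.419 -0.248  0.046]
side (230, 130) [0.488 0.428 0.056]
side (289, 127) [0.592 0.244 0.11 ]
side (244, 172) [0.399 0.226 0.046]
side (299, 190) [0.476 0.067 0.032]
side (330, 178) [0.58  0.045 0.032]
side (357, 170) [0.667 0.016 0.032]
side (450, 286) [ 0.493 -0.42   0.056]
side (426, 212) [ 0.567 -0.284  0.138]
```

View pics/zoom.png

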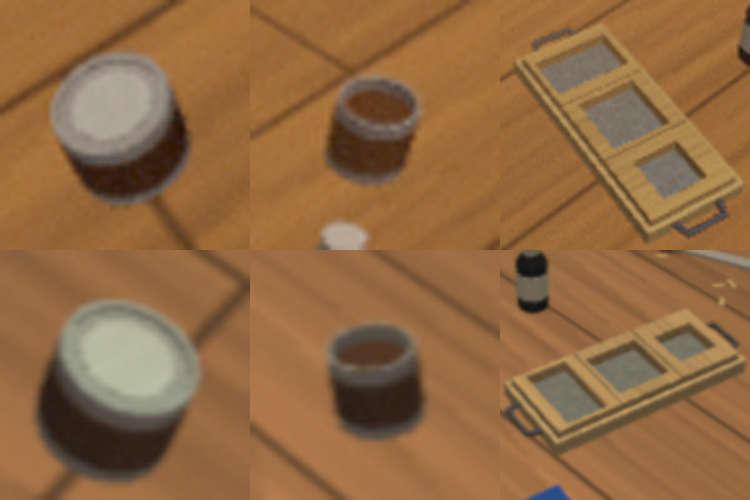

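Wax tin: the left tin at scene (199,281), with its pale lid flush near the rim. The tin at (410,146) is brown inside and so open. Bays by increasing x: slot, wide, small. I'll move to a wrist view over the caddy.

```bash
cat >> h.py <<'E'
def plan(x,y,z,axis=None):
    "shift (mm, tool axes now) and twist (deg) to TCP x,y,z with closing line at world angle axis (deg)"
    s=robot.sense(); q=s['ee_rot']; R=Rn.from_quat([q[1],q[2],q[3],q[0]]).as_matrix()
    d=R.T@(np.array([x,y,z])-s['eef_pos'])*1000
    cur=np.degrees(np.arctan2(R[1,1],R[0,1])); tw=0 if axis is None else (cur-axis+90)%180-90
    print('t',round(s['t'],2),'eef',s['eef_pos'].round(4),'axis',cur.round(2),'j',s['joint_positions'].round(2),'-> shift',d.round(1),'twist',round(float(tw),2))
E
python3 -c "
from h import *
plan(.5,.13,.3)"
```

```text
t 0.15 eef [0.2234 0.5565 0.3031] axis 68.13 j [ 1.1   0.13  1.49 -0.    1.52 -0.09] -> shift [-415.6 -292.8    3.4] twist 0.0
```

>>> arm_command(hand=[0, 0, 0, 0, 0, 0, 0, 0, 0, 0, 0, 0], translation=[[-40, -28, 0], [-80, -56, 0], [-120, -84, 0], [-160, -112, 0], [-200, -140, 0], [-240, -168, 0], [-280, -196, 0], [-320, -224, 0], [-360, -252, 0], [-400, -280, 0], [-415, -293, 0], [-415, -293, 0]], twist=[0, 0, 0, 0, 0, 0, 0, 0, 0, 0, 0, 0])

```text
t: 1.35
eef_pos: [0.5004, 0.1276, 0.3035]
ee_rot: [-0.0, 0.192, 0.981, -0.0]
wrist_force: [-0.8, 0.7, 0.1]
finger_gap: 0.0854
grip_force: 0.0
```

```bash
python3 -c "
from h import *
plan(.49,-.42,.3)
cv2.imwrite('pics/w1.png',robot.get_image('wrist')[:,:,::-1])
C=cam('wrist'); np.save('w1.npy',np.array([*C[1].ravel(),*C[2]]))"
```

```text
t 1.35 eef [0.5004 0.1276 0.3035] axis 67.89 j [ 0.15 -0.1   1.72 -0.    1.52 -1.03] -> shift [-196.5 -511.2    3.9] twist 0.0
```

View pics/w1.png

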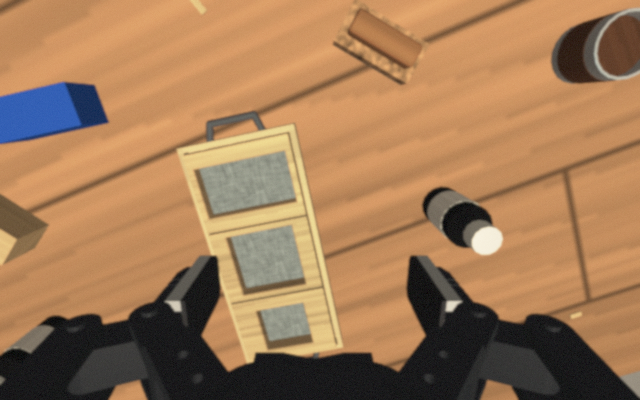

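Wrist view: slot bay at (248,184), wide bay at (267,258), small bay at (286,325). The sanding block is at (380,43) and the bottle cap at (487,240). Next I'll take liner masks and the measurements from them.

```bash
cat > m.py <<'E'
from h import *
im=cv2.imread('pics/w1.png'); v=np.load('w1.npy'); C=(cam('wrist')[0],v[:9].reshape(3,3),v[9:])
hsv=cv2.cvtColor(im,cv2.COLOR_BGR2HSV)
m=((hsv[...,1]<60)&(hsv[...,2]>70)&(hsv[...,2]<190)).astype(np.uint8)*255
roi=np.zeros_like(m); roi[140:350,185:320]=255; m=cv2.morphologyEx(m&roi,cv2.MORPH_OPEN,np.ones((3,3)))
cs=[]
for c in sorted([c for c in cv2.findContours(m,0,2)[0] if cv2.contourArea(c)>700],key=lambda c:c[:,0,1].mean()):
    h=cv2.convexHull(c); q=cv2.approxPolyN(h,4)[0].astype(float) if hasattr(cv2,'approxPolyN') else cv2.boxPoints(cv2.minAreaRect(c))
    s=q.sum(1); d=q[:,0]-q[:,1]
    bl=q[np.argmin(d)]; tr=q[np.argmax(d)]
    A=ray(C,bl,.014); B=ray(C,tr,.032); cs.append((A+B)[:2]/2)
    print('area',cv2.contourArea(c),q.tolist(),'bl',A.round(4),'tr',B.round(4),'diag',np.linalg.norm((A-B)[:2]).round(4),'ctr',cs[-1].round(4))
cs=np.array(cs); print(np.diff(cs,axis=0),np.linalg.norm(np.diff(cs,axis=0),axis=1),np.degrees(np.arctan2(*(cs[-1]-cs[0])[::-1])))
rim=[ray(C,p,.022) for p in [(178,150),(297,124),(342,347)]]; print('rim',np.array(rim).round(4), np.linalg.norm(rim[0]-rim[1]))
# ridge of sanding block: smooth brown vs speckled cork; whole outline by hand-read corners at top of ridge
print('ridge',[ray(C,p,.046).round(4) for p in [(356,9),(347,33),(412,68),(424,44)]])
w=((hsv[...,1]<70)&(hsv[...,2]>190)).astype(np.uint8); w[:210]=0;w[270:]=0;w[:,:460]=0;w[:,520:]=0
M=cv2.moments(w,True); print('cap',M['m00'],M['m10']/M['m00'],M['m01']/M['m00'],ray(C,(M['m10']/M['m00'],M['m01']/M['m00']),.11).round(4))
cv2.imwrite('pics/crop.png',cv2.resize(im[0:95,320:440],None,fx=5,fy=5,interpolation=cv2.INTER_CUBIC))
E
python3 m.py
```

```text
area 3942.0 [[295.0, 198.0], [213.0, 214.0], [198.0, 169.0], [284.0, 151.0]] bl [ 0.5015 -0.0008  0.014 ] tr [0.463 0.11  0.032] diag 0.1173 ctr [0.4823 0.0546]
area 3087.0 [[304.0, 277.0], [246.0, 288.0], [230.0, 237.0], [291.0, 225.0]] bl [ 0.6069 -0.0076  0.014 ] tr [0.5434 0.0836 0.032 ] diag 0.1112 ctr [0.5752 0.038 ]
area 1272.0 [[310.0, 334.0], [269.0, 341.0], [260.0, 310.0], [302.0, 303.0]] bl [ 0.6924 -0.0139  0.014 ] tr [0.6432 0.0557 0.032 ] diag 0.0852 ctr [0.6678 0.0209]
[[ 0.09290461 -0.01655025]
 [ 0.09261361 -0.01713598]] [0.09436725 0.09418558] -10.291586496481484
rim [[0.4192 0.0011 0.022 ]
 [0.4427 0.1331 0.022 ]
 [0.7319 0.0761 0.022 ]] 0.13409378910839087
ridge [array([0.3682, 0.224 , 0.046 ]), array([0.3836, 0.2096, 0.046 ]), array([0.4352, 0.2566, 0.046 ]), array([0.4194, 0.2731, 0.046 ])]
cap 675.0 486.6 240.3437037037037 [0.5972 0.2569 0.11  ]
```

View pics/crop.png

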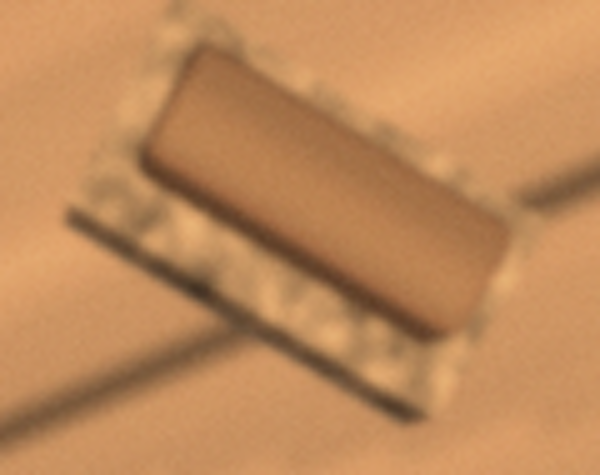

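Bay centres: slot (0.4823,0.0546), wide (0.5752,0.0380), small (0.6678,0.0209). Spacing is 94.3 mm and the diagonals match; the caddy axis is about -10.5°. Now to the wax tin.

>>> arm_command(hand=[0, 0, 0, 0, 0, 0, 0, 0, 0, 0, 0, 0], translation=[[-16, -43, 0], [-33, -86, 0], [-49, -129, 0], [-66, -172, 0], [-82, -215, 0], [-99, -258, 0], [-115, -301, 0], [-132, -344, 0], [-148, -387, 0], [-165, -430, 0], [-180, -470, 0], [-180, -470, 0]], twist=[0, 0, 0, 0, 0, 0, 0, 0, 0, 0, 0, 0])

```text
t: 2.6
eef_pos: [0.4909, -0.376, 0.3028]
ee_rot: [-0.001, 0.191, 0.982, -0.0]
wrist_force: [0.6, 0.7, 0.4]
finger_gap: 0.0853
grip_force: 0.0
```

```bash
python3 -c "
from h import *
plan(.493,-.42,.16)
im=robot.get_image('wrist')[:,:,::-1].copy();C=cam('wrist')
cv2.imwrite('pics/w2.png',im)
print(proj(C,(.493,-.42,.056)))
for z in(.056,.0): print(z,ray(C,(320,200),z))"
```

```text
t 2.6 eef [ 0.4909 -0.376   0.3028] axis 67.97 j [-0.74  0.18  1.43 -0.    1.53 -1.92] -> shift [-18.6 -39.9 142.9] twist 0.0
[272.40524341 198.55996893]
0.056 [ 0.51292068 -0.37486737  0.056     ]
0.0 [ 0.52875309 -0.37987227  0.        ]
```

View pics/w2.png

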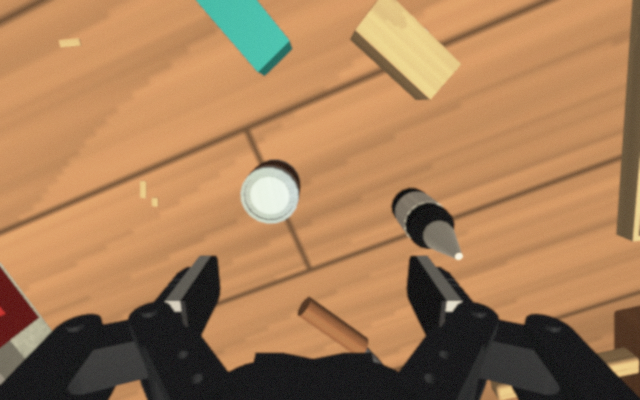

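Wax tin lid centre is at (270,194), with radius ~29 px as expected. The glue bottle at (425,220) is well clear.

```bash
python3 -c "
from h import *
im=cv2.imread('pics/w2.png');C=cam('wrist')
g=cv2.medianBlur(cv2.cvtColor(im,6),3)
c=cv2.HoughCircles(g[140:250,210:330],cv2.HOUGH_GRADIENT,1,50,param1=120,param2=15,minRadius=24,maxRadius=34)
print(c)
p=ray(C,(c[0,0,0]+210,c[0,0,1]+140),.056);print(p, ray(C,(270,194),.056),ray(C,(330,325),.02),ray(C,(405,195),.0))
plan(p[0],p[1],.096)"
```

```text
[[[58.5 54.5 28.9]]]
[ 0.48750431 -0.42195435  0.056     ] [ 0.487596   -0.42029983  0.056     ] [ 0.68637828 -0.42882152  0.02      ] [ 0.56155615 -0.28182052  0.        ]
t 2.65 eef [ 0.4914 -0.3737  0.3029] axis 68.02 j [-0.73  0.18  1.44  0.    1.53 -1.92] -> shift [-14.7 -46.4 206.9] twist 0.0
```

>>> arm_command(hand=[0, 0, 0, 0, 0, 0, 0, 0], translation=[[-8, -23, 25], [-16, -46, 55], [-16, -46, 90], [-16, -46, 120], [-16, -46, 150], [-16, -46, 180], [-16, -46, 206], [-16, -46, 206]], twist=[0, 0, 0, 0, 0, 0, 0, 0])

```text
t: 3.45
eef_pos: [0.488, -0.4169, 0.0931]
ee_rot: [-0.003, 0.189, 0.982, 0.003]
wrist_force: [0.1, 1.0, -0.1]
finger_gap: 0.0855
grip_force: 0.0
```

>>> arm_command(hand=[0.4, 0.5, 0.6, 0.7, 0.8, 0.8, 0.8, 0.8], translation=[[0, 0, 0], [0, 0, 0], [0, 0, 0], [0, 0, 0], [0, 0, 0], [0, 0, 0], [0, 0, 0], [0, 0, 0]], twist=[0, 0, 0, 0, 0, 0, 0, 0], force=40)

```text
t: 4.25
eef_pos: [0.4906, -0.4223, 0.1008]
ee_rot: [0.002, 0.19, 0.982, -0.001]
wrist_force: [1.1, 2.2, 7.1]
finger_gap: 0.0587
grip_force: 44.4
```

>>> arm_command(hand=[0.8, 0.8, 0.8, 0.8, 0.8, 0.8], translation=[[0, 0, -10], [0, 0, -25], [0, 0, -50], [0, 0, -75], [0, 0, -90], [0, 0, -90]], twist=[0, 0, 0, 0, 0, 0])

```text
t: 4.85
eef_pos: [0.4904, -0.423, 0.1921]
ee_rot: [0.003, 0.19, 0.982, -0.002]
wrist_force: [0.0, -0.7, -2.0]
finger_gap: 0.0589
grip_force: 43.7
```

```bash
python3 -c "
from h import *
plan(.5752,.038,.19,79.5)
cv2.imwrite('pics/w3.png',robot.get_image('wrist')[:,:,::-1])"
```

```text
t 4.85 eef [ 0.4904 -0.423   0.1921] axis 68.12 j [-0.79  0.33  1.47 -0.    1.34 -1.98] -> shift [9.310e+01 4.594e+02 4.000e-01] twist -11.38
```

View pics/w3.png

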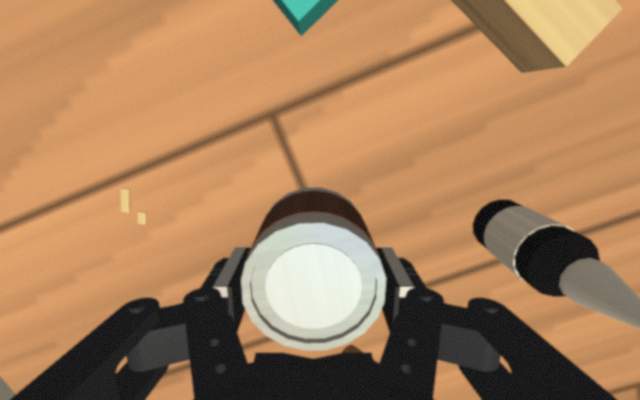

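The tin is held upright, lid at (314,285). The straight path would pass close to the 138 mm glue bottle, so I'll raise first.

```bash
python3 -c "
from h import *
C=cam('wrist'); p=ray(C,(314,283),.1921-.1008+.056); s=robot.sense(); print(p-s['eef_pos'], proj(C,s['eef_pos']-[0,0,.045]), proj(C,s['eef_pos']-[0.028,-.011,.045])-proj(C,s['eef_pos']-[0,0,.045]))"
```

```text
[-0.00483316  0.00192621 -0.04244407] [314.02128349 290.80097467] [ -0.55981555 -68.30293946]
```

>>> arm_command(hand=[0.8, 0.8, 0.8, 0.8, 0.8, 0.8, 0.8, 0.8, 0.8, 0.8, 0.8, 0.8], translation=[[0, 0, -20], [0, 0, -55], [0, 0, -90], [8, 40, -100], [16, 80, -100], [25, 120, -100], [33, 160, -100], [41, 200, -100], [49, 240, -100], [57, 280, -100], [65, 320, -100], [73, 360, -100]], twist=[0, 0, 0, -1, -2, -4, -5, -6, -7, -8, -10, -11])

```text
t: 6.1
eef_pos: [0.5548, -0.0586, 0.2859]
ee_rot: [-0.001, 0.094, 0.996, 0.0]
wrist_force: [1.4, 0.4, -2.9]
finger_gap: 0.0589
grip_force: 44.1
```

>>> arm_command(hand=[0.8, 0.8, 0.8, 0.8, 0.8, 0.8], translation=[[0, 35, 0], [0, 65, 0], [0, 85, 0], [0, 95, 0], [0, 95, 0], [0, 95, 0]], twist=[0, 0, 0, 0, 0, 0])

```text
t: 6.7
eef_pos: [0.5731, 0.0322, 0.2871]
ee_rot: [-0.001, 0.095, 0.995, -0.0]
wrist_force: [0.4, -0.8, -2.6]
finger_gap: 0.0585
grip_force: 44.1
```

```bash
python3 -c "
from h import *
plan(.5752,.038,.118,79.5)"
```

```text
t 6.7 eef [0.5731 0.0322 0.2871] axis 79.12 j [-0.03  0.07  1.58 -0.    1.49 -1.41] -> shift [ -1.2   6.2 169.1] twist -0.38
```

>>> arm_command(hand=[0.8, 0.8, 0.8, 0.8, 0.8, 0.8, 0.8, 0.8, 0.8], translation=[[-5, 6, 15], [-5, 6, 45], [-5, 6, 80], [-5, 6, 110], [-5, 6, 130], [-5, 6, 145], [-5, 6, 150], [-5, 6, 150], [-5, 6, 150]], twist=[0, 0, 0, 0, 0, 0, 0, 0, 0])

```text
t: 7.6
eef_pos: [0.5803, 0.0377, 0.1391]
ee_rot: [0.001, 0.095, 0.995, 0.0]
wrist_force: [0.1, 0.8, -2.7]
finger_gap: 0.059
grip_force: 44.1
```

```bash
python3 -c "
from h import *
plan(.5752,.038,.115,79.5)
cv2.imwrite('pics/w4.png',robot.get_image('wrist')[:,:,::-1])
C=cam('wrist')
a=np.radians(-10.5);u=np.array([np.cos(a),np.sin(a)]);v=np.array([-u[1],u[0]]);o=np.array([.5752,.038])
for i,j in((-1,-1),(-1,1),(1,1),(1,-1)): print(proj(C,[*(o+.039*(i*u+j*v)),.032]))"
```

```text
t 7.6 eef [0.5803 0.0377 0.1391] axis 79.11 j [-0.02  0.22  1.7  -0.    1.22 -1.4 ] -> shift [ 5.1 -0.7 24.1] twist -0.39
[241.87892903 159.80103862]
[381.16147082 158.81040178]
[374.40840362 281.93891727]
[250.73239939 282.72745455]
```

View pics/w4.png

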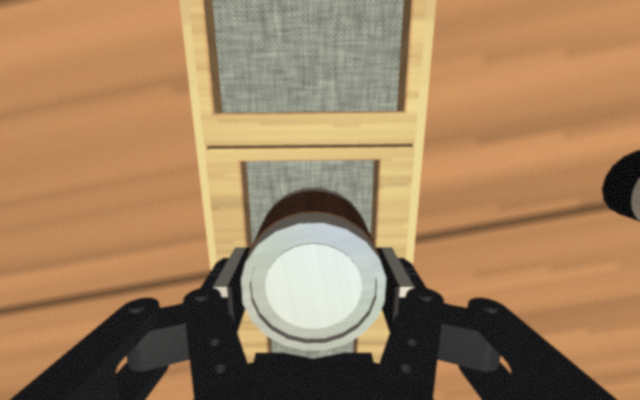

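The tin is centred over the wide recess: recess edges are at columns 242–381 as predicted, tin at column 314. I'll lower it gently.

>>> arm_command(hand=[0.8, 0.8, 0.8, 0.8, 0.8, 0.8, 0.8], translation=[[0, 0, 6], [0, 0, 12], [0, 0, 17], [0, 0, 19], [0, 0, 20], [0, 0, 20], [0, 0, 20]], twist=[0, 0, 0, 0, 0, 0, 0])

```text
t: 8.35
eef_pos: [0.5796, 0.0379, 0.1181]
ee_rot: [0.0, 0.095, 0.996, 0.0]
wrist_force: [1.1, 0.7, -3.2]
finger_gap: 0.0589
grip_force: 44.1
```

>>> arm_command(hand=[0.8, 0.8, 0.8, 0.8, 0.8], translation=[[0, 0, 1], [0, 0, 2], [0, 0, 2.5], [0, 0, 2.5], [0, 0, 2.5]], twist=[0, 0, 0, 0, 0])

```text
t: 8.85
eef_pos: [0.5795, 0.038, 0.1154]
ee_rot: [0.0, 0.095, 0.996, -0.0]
wrist_force: [-0.5, -0.0, -2.9]
finger_gap: 0.0585
grip_force: 44.1
```

>>> arm_command(hand=[0.8, 0.8, 0.8, 0.8], translation=[[0, 0, 0.7], [0, 0, 1.2], [0, 0, 1.2], [0, 0, 1.2]], twist=[0, 0, 0, 0])

```text
t: 9.25
eef_pos: [0.5797, 0.038, 0.1149]
ee_rot: [0.0, 0.095, 0.996, 0.0]
wrist_force: [-3.6, 0.2, 5.3]
finger_gap: 0.0582
grip_force: 44.9
```

>>> arm_command(hand=[0.8, 0.8, 0.8, 0.8], translation=[[0, 0, 0.7], [0, 0, 1.2], [0, 0, 1.2], [0, 0, 1.2]], twist=[0, 0, 0, 0])

```text
t: 9.65
eef_pos: [0.5798, 0.038, 0.1148]
ee_rot: [0.0, 0.095, 0.996, -0.0]
wrist_force: [-8.9, 0.4, 15.0]
finger_gap: 0.0588
grip_force: 45.7
```

Seated (z as predicted, contact force seen). I'll ease off, release and rise.

>>> arm_command(hand=[0.8, 0.8, 0.3, 0.2, 0.1, 0.0, 0.0, 0.0, 0.0, 0.0, 0.0, 0.0], translation=[[0, 0, -1], [0, 0, -1.2], [0, 0, -1.2], [0, 0, -1.2], [0, 0, -1.2], [0, 0, -1.2], [0, 0, -1.2], [0, 0, -10], [0, 0, -30], [0, 0, -65], [0, 0, -105], [0, 0, -150]], twist=[0, 0, 0, 0, 0, 0, 0, 0, 0, 0, 0, 0])

```text
t: 10.85
eef_pos: [0.5787, 0.0379, 0.2641]
ee_rot: [-0.001, 0.095, 0.995, -0.0]
wrist_force: [1.0, -0.6, 0.3]
finger_gap: 0.0854
grip_force: 0.0
```

```bash
python3 -c "
from h import *
plan(.594,.245,.28)
"
```

```text
t 10.85 eef [0.5787 0.0379 0.2641] axis 79.12 j [-0.02  0.1   1.59 -0.    1.45 -1.4 ] -> shift [ 24.1 206.2 -15.9] twist 0.0
```

>>> arm_command(hand=[0, 0, 0, 0, 0, 0, 0, 0], translation=[[4, 35, -10], [8, 75, -25], [13, 115, -25], [18, 155, -25], [22, 190, -25], [24, 205, -25], [24, 205, -25], [24, 205, -25]], twist=[0, 0, 0, 0, 0, 0, 0, 0])

```text
t: 11.65
eef_pos: [0.5946, 0.2431, 0.2881]
ee_rot: [0.0, 0.095, 0.996, -0.0]
wrist_force: [-0.8, -0.8, 0.5]
finger_gap: 0.0854
grip_force: 0.0
```

```bash
python3 -c "
from h import *
im=robot.get_image('wrist')[:,:,::-1].copy();C=cam('wrist')
cv2.imwrite('pics/w5.png',im)
g=cv2.medianBlur(cv2.cvtColor(im,6),3)
c=cv2.HoughCircles(g[:260,150:500],cv2.HOUGH_GRADIENT,1,50,param1=120,param2=15,minRadius=18,maxRadius=32)
for k in c[0]: print(k+[150,0,0],ray(C,(k[0]+150,k[1]),.11))
print(proj(C,(.594,.245,.11)))
plan(.594,.245,.118)"
```

```text
[325.5        190.5         25.70000076] [0.58898104 0.25350918 0.11      ]
[485.5         40.5         31.39999962] [0.50258764 0.38410157 0.11      ]
[316.28571913 198.29791465]
t 11.7 eef [0.5947 0.2426 0.2881] axis 79.08 j [ 0.31  0.25  1.38 -0.    1.51 -1.07] -> shift [  1.2   2.3 170.1] twist 0.0
```

View pics/w5.png

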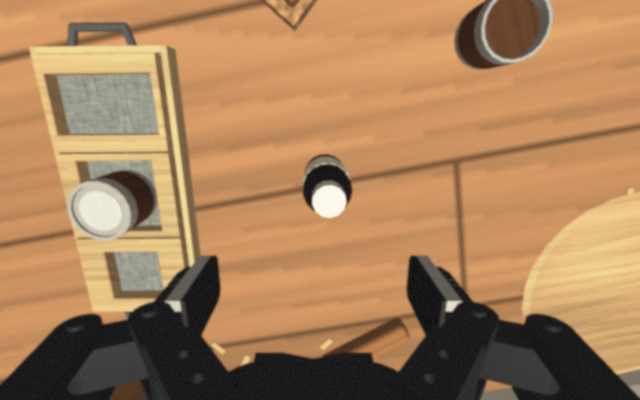

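Bottle cap is at (329,199), roughly (0.594,0.254). The tin stands upright in the wide bay.

```bash
python3 -c "
from h import *
C=cam('wrist');p=ray(C,(329,199),.11);print(p);plan(p[0],p[1],.12)"
```

```text
[0.59653973 0.25502274 0.11      ]
t 11.7 eef [0.5947 0.2426 0.2881] axis 79.08 j [ 0.31  0.25  1.38 -0.    1.51 -1.07] -> shift [  0.6  12.7 168.1] twist 0.0
```

>>> arm_command(hand=[0, 0, 0, 0, 0, 0, 0, 0, 0, 0], translation=[[1, 6, 10], [2, 13, 30], [2, 13, 60], [2, 13, 90], [2, 13, 115], [2, 13, 135], [2, 13, 155], [2, 13, 168], [2, 13, 168], [2, 13, 168]], twist=[0, 0, 0, 0, 0, 0, 0, 0, 0, 0])

```text
t: 12.7
eef_pos: [0.5952, 0.2566, 0.1202]
ee_rot: [-0.0, 0.095, 0.995, -0.0]
wrist_force: [-0.1, 0.2, 1.2]
finger_gap: 0.085
grip_force: 0.0
```

>>> arm_command(hand=[0.4, 0.5, 0.6, 0.7, 0.8, 0.9, 0.9, 0.9, 0.9], translation=[[0, 0, 0], [0, 0, 0], [0, 0, 0], [0, 0, 0], [0, 0, 0], [0, 0, 0], [0, 0, 0], [0, 0, 0], [0, 0, 0]], twist=[0, 0, 0, 0, 0, 0, 0, 0, 0], force=35)

```text
t: 13.6
eef_pos: [0.5958, 0.257, 0.1214]
ee_rot: [0.001, 0.095, 0.996, 0.0]
wrist_force: [-0.8, -1.8, 5.9]
finger_gap: 0.0453
grip_force: 35.9
```

>>> arm_command(hand=[0.9, 0.9, 0.9, 0.9, 0.9, 0.9, 0.9], translation=[[0, 0, -10], [0, 0, -30], [0, 0, -60], [0, 0, -90], [0, 0, -110], [0, 0, -120], [0, 0, -120]], twist=[0, 0, 0, 0, 0, 0, 0])

```text
t: 14.3
eef_pos: [0.5958, 0.2572, 0.2421]
ee_rot: [0.001, 0.095, 0.996, 0.001]
wrist_force: [-1.1, -0.5, -2.5]
finger_gap: 0.0447
grip_force: 36.1
```

```bash
python3 -c "
from h import *
plan(.6678,.0209,.24,79.5)
cv2.imwrite('pics/w6.png',robot.get_image('wrist')[:,:,::-1])
C=cam('wrist'); s=robot.sense(); print(proj(C,s['eef_pos']-[0,0,.01]),proj(C,s['eef_pos']-[.023,-.004,.044]))"
```

```text
t 14.3 eef [0.5958 0.2572 0.2421] axis 79.13 j [ 0.33  0.29  1.42  0.    1.43 -1.05] -> shift [-115.3 -218.5    2. ] twist -0.37
[313.79819676 354.61899347] [312.55013978 239.98473135]
```

View pics/w6.png

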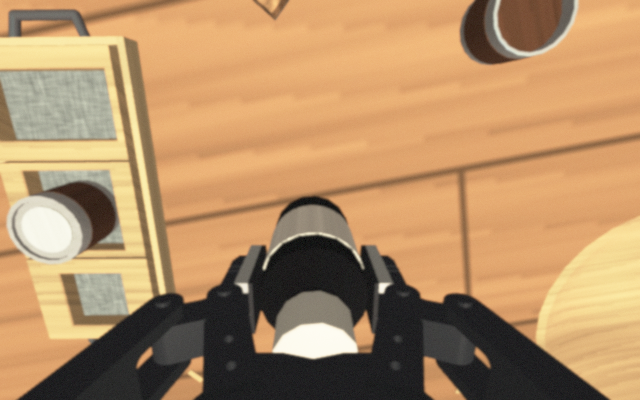

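Bottle held upright and centred (cap edge near (314,322)). Moving over the small bay.

>>> arm_command(hand=[0.9, 0.9, 0.9, 0.9, 0.9, 0.9, 0.9, 0.9, 0.9, 0.9], translation=[[-10, -20, 0], [-25, -50, 0], [-45, -85, 0], [-62, -120, 0], [-80, -155, 0], [-97, -185, 0], [-110, -208, 0], [-115, -218, 0], [-115, -218, 0], [-115, -218, 0]], twist=[0, 0, 0, 0, 0, 0, 0, 0, 0, 0])

```text
t: 15.35
eef_pos: [0.6662, 0.0221, 0.2388]
ee_rot: [-0.001, 0.095, 0.996, 0.0]
wrist_force: [-0.0, -0.3, -1.4]
finger_gap: 0.0447
grip_force: 36.1
```

>>> arm_command(hand=[0.9, 0.9, 0.9, 0.9, 0.9, 0.9, 0.9], translation=[[0, 0, 15], [0, 0, 40], [0, 0, 60], [0, 0, 75], [0, 0, 82], [0, 0, 82], [0, 0, 82]], twist=[0, 0, 0, 0, 0, 0, 0])

```text
t: 16.05
eef_pos: [0.6673, 0.0214, 0.1588]
ee_rot: [0.001, 0.095, 0.996, 0.0]
wrist_force: [-0.7, 0.2, -0.9]
finger_gap: 0.0452
grip_force: 36.1
```

```bash
python3 -c "
from h import *
plan(.6678,.0209,.136,79.5)
cv2.imwrite('pics/w7.png',robot.get_image('wrist')[:,:,::-1])
cv2.imwrite('pics/s7.png',robot.get_image('scene')[:,:,::-1])
C=cam('wrist')
a=np.radians(-10.5);u=np.array([np.cos(a),np.sin(a)]);v=np.array([-u[1],u[0]]);o=np.array([.6678,.0209])
for i,j in((-1,-1),(-1,1),(1,1),(1,-1)): print(proj(C,[*(o+.030*(i*u+j*v)),.032]))"
```

```text
t 16.05 eef [0.6673 0.0214 0.1588] axis 79.14 j [-0.04  0.41  1.43  0.    1.3  -1.43] -> shift [-0.5 -0.4 22.8] twist -0.36
[265.33322927 176.96802085]
[360.06812745 176.32241243]
[356.9570619  261.79208826]
[269.70817551 262.34268498]
```

View pics/w7.png

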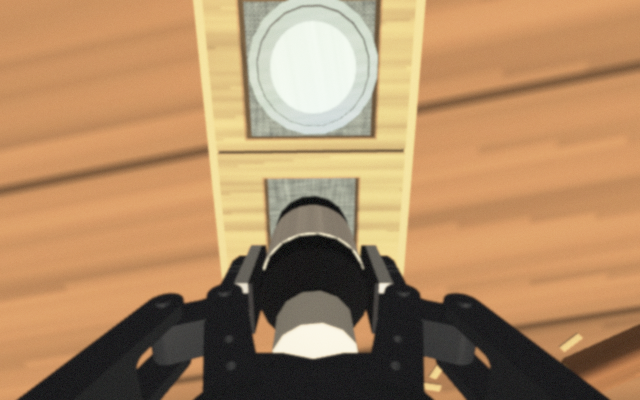

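Bottle is aligned over the small recess (recess edges at columns 265–358, bottle at 313). Lowering.

>>> arm_command(hand=[0.9, 0.9, 0.9, 0.9, 0.9, 0.9, 0.9, 0.9], translation=[[0, 0, 6], [0, 0, 12], [0, 0, 17], [0, 0, 20], [0, 0, 21.5], [0, 0, 22.5], [0, 0, 22.5], [0, 0, 22.5]], twist=[0, 0, 0, 0, 0, 0, 0, 0])

```text
t: 16.95
eef_pos: [0.667, 0.0212, 0.1357]
ee_rot: [0.0, 0.095, 0.995, 0.0]
wrist_force: [-0.3, -0.1, -1.7]
finger_gap: 0.0446
grip_force: 36.1
```

>>> arm_command(hand=[0.9, 0.9, 0.9, 0.9], translation=[[0, 0, 0.7], [0, 0, 1.2], [0, 0, 1.2], [0, 0, 1.2]], twist=[0, 0, 0, 0])

```text
t: 17.35
eef_pos: [0.6674, 0.0211, 0.1355]
ee_rot: [0.001, 0.095, 0.995, -0.0]
wrist_force: [-0.7, 0.4, 4.2]
finger_gap: 0.0449
grip_force: 36.6
```

Seated. Release and rise.

>>> arm_command(hand=[0.9, 0.4, 0.3, 0.2, 0.1, 0, 0, 0, 0, 0, 0, 0], translation=[[0, 0, -0.3], [0, 0, -0.3], [0, 0, -0.3], [0, 0, -0.3], [0, 0, -0.3], [0, 0, -0.3], [0, 0, -0.3], [0, 0, -10], [0, 0, -30], [0, 0, -65], [0, 0, -105], [0, 0, -140]], twist=[0, 0, 0, 0, 0, 0, 0, 0, 0, 0, 0, 0])

```text
t: 18.55
eef_pos: [0.667, 0.0212, 0.2772]
ee_rot: [0.001, 0.095, 0.995, 0.0]
wrist_force: [0.8, -0.1, 0.3]
finger_gap: 0.0854
grip_force: 0.0
```

```bash
python3 -c "
from h import *
a=np.array([[.3682,.224],[.3836,.2096],[.4352,.2566],[.4194,.2731]]);c=a.mean(0);d=a[2]-a[1]+a[3]-a[0];ang=np.degrees(np.arctan2(d[1],d[0]));print(c,ang)
plan(c[0],c[1],.25,ang-90)"
```

```text
[0.4016   0.240825] 43.07070575673178
t 18.55 eef [0.667  0.0212 0.2772] axis 79.12 j [-0.05  0.32  1.32  0.    1.5  -1.43] -> shift [302.1 165.7  26.8] twist -53.95
```

>>> arm_command(hand=[0, 0, 0, 0, 0, 0, 0, 0, 0, 0, 0, 0], translation=[[15, 8, 0], [40, 22, 0], [70, 38, 0], [100, 55, 0], [130, 71, 0], [160, 88, 0], [190, 104, 0], [220, 120, 0], [250, 137, 0], [275, 151, 0], [290, 159, 0], [298, 164, 0]], twist=[8, 16, 24, 32, 40, 48, 56, 64, 72, 80, 88, 96])

```text
t: 19.75
eef_pos: [0.404, 0.2394, 0.2754]
ee_rot: [0.0, 0.804, 0.594, 0.001]
wrist_force: [-0.3, -1.2, -0.0]
finger_gap: 0.0855
grip_force: 0.0
```

>>> arm_command(hand=[0, 0, 0, 0, 0, 0], translation=[[0, 0, 5], [0, 0, 10], [0, 0, 20], [0, 0, 27], [0, 0, 27], [0, 0, 27]], twist=[8, 16, 24, 30, 30, 30])

```text
t: 20.35
eef_pos: [0.4052, 0.2385, 0.248]
ee_rot: [-0.0, 0.929, 0.369, 0.0]
wrist_force: [1.0, 0.3, -0.1]
finger_gap: 0.0853
grip_force: 0.0
```

```bash
python3 -c "
from h import *
im=robot.get_image('wrist')[:,:,::-1].copy();C=cam('wrist')
cv2.imwrite('pics/w8.png',im);np.save('w8.npy',np.array([*C[1].ravel(),*C[2]]))
plan(.4016,.2408,.25,-47)"
```

```text
t 20.4 eef [0.4054 0.2385 0.2482] axis -46.7 j [ 0.42 -0.2   1.91  0.    1.43  1.24] -> shift [-1.2 -4.3 -1.8] twist 0.3
```

View pics/w8.png

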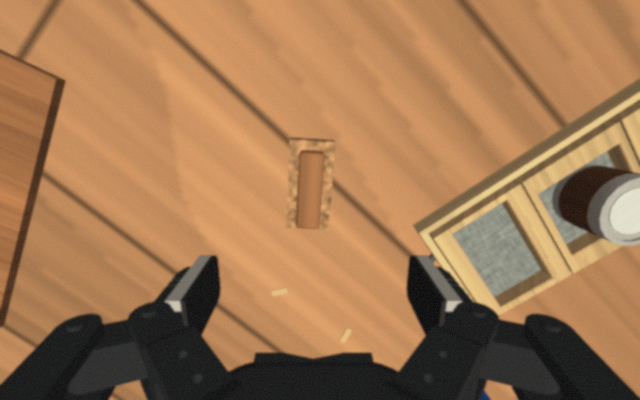

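Ridge runs from about (312,152) to (308,228), nearly aligned with the image's vertical.

```bash
python3 -c "
from h import *
im=cv2.imread('pics/w8.png');v=np.load('w8.npy');C=(cam('wrist')[0],v[:9].reshape(3,3),v[9:])
h=cv2.cvtColor(im,cv2.COLOR_BGR2HSV)[130:240,280:345].astype(int)
print(cv2.resize(im,None)[190,285:340].tolist()[::2])
a=ray(C,(312,152),.046);b=ray(C,(308.5,228),.046);l=ray(C,(299,190),.046);r=ray(C,(322,190),.046)
print(a,b,np.linalg.norm(a-b),np.linalg.norm(l-r),(l+r)/2);c=(a+b)/2;d=b-a
ang=np.degrees(np.arctan2(d[1],d[0]));print(c,ang);plan(c[0],c[1],.102,ang+90)"
```

```text
Traceback (most recent call last):
cv2.error: OpenCV(4.12.0) /io/opencv/modules/imgproc/src/resize.cpp:4211: error: (-215:Assertion failed) inv_scale_x > 0 in function 'resize'
```

```bash
python3 -c "
from h import *
im=cv2.imread('pics/w8.png');v=np.load('w8.npy');C=(cam('wrist')[0],v[:9].reshape(3,3),v[9:])
m=cv2.cvtColor(im,cv2.COLOR_BGR2GRAY)
for r in (165,190,215): print(r,m[r,284:340].tolist())
print(m[140:236,310].tolist())
a=ray(C,(312,152),.046);b=ray(C,(308.5,228),.046);l=ray(C,(299,190),.046);r=ray(C,(322,190),.046)
print(a,b,np.linalg.norm(a-b),np.linalg.norm(l-r),(l+r)/2);c=(a+b)/2;d=b-a
ang=np.degrees(np.arctan2(d[1],d[0]));print(c,ang);plan(c[0],c[1],.102,ang+90)"
```

```text
165 [160, 162, 160, 162, 167, 171, 173, 167, 156, 146, 136, 133, 127, 127, 116, 102, 108, 119, 120, 123, 120, 124, 128, 125, 128, 131, 134, 135, 139, 136, 137, 140, 139, 138, 135, 133, 130, 127, 125, 122, 130, 138, 141, 139, 136, 137, 137, 138, 141, 146, 153, 156, 154, 156, 154, 151]
190 [163, 164, 162, 162, 155, 146, 142, 148, 158, 169, 177, 171, 158, 128, 110, 109, 118, 120, 123, 121, 120, 121, 125, 129, 131, 132, 136, 137, 137, 138, 138, 136, 138, 133, 130, 127, 126, 126, 136, 151, 158, 159, 155, 154, 152, 146, 147, 146, 149, 142, 137, 130, 121, 112, 104, 101]
215 [157, 151, 150, 144, 137, 141, 143, 148, 146, 144, 135, 120, 102, 98, 109, 119, 118, 120, 119, 120, 125, 125, 127, 132, 135, 137, 138, 136, 139, 136, 137, 136, 132, 131, 126, 120, 124, 130, 129, 122, 118, 114, 119, 125, 137, 152, 165, 167, 168, 165, 167, 164, 161, 160, 160, 158]
[114, 132, 144, 150, 149, 152, 157, 157, 160, 148, 121, 97, 95, 110, 125, 129, 132, 133, 131, 133, 135, 134, 134, 133, 135, 134, 132, 131, 137, 134, 132, 135, 134, 134, 136, 134, 133, 134, 135, 135, 135, 136, 135, 134, 136, 135, 136, 135, 137, 137, 136, 137, 134, 137, 136, 135, 133, 135, 136, 137, 135, 137, 135, 135, 135, 135, 135, 134, 139, 136, 135, 135, 138, 138, 135, 138, 139, 136, 134, 136, 135, 133, 137, 138, 136, 132, 132, 132, 135, 148, 156, 159, 158, 157, 158, 156]
[0.42960278 0.26296327 0.046     ] [0.37680468 0.2177462  0.046     ] 0.06951418891597232 0.020309304246350288 [0.40428548 0.24099075 0.046     ]
[0.40320373 0.24035474 0.046     ] -139.42276469191773
t 20.4 eef [0.4054 0.2385 0.2482] axis -46.7 j [ 0.42 -0.2   1.91  0.    1.43  1.24] -> shift [ -0.5  -2.9 146.2] twist 2.72
```

Ridge checks out (69.5 × 20.3 mm). Descending to grasp.

>>> arm_command(hand=[0, 0, 0, 0, 0, 0, 0, 0], translation=[[0, -3, 10], [0, -3, 40], [0, -3, 75], [0, -3, 105], [0, -3, 130], [0, -3, 143], [0, -3, 147], [0, -3, 147]], twist=[1, 3, 3, 3, 3, 3, 3, 3])

```text
t: 21.2
eef_pos: [0.4032, 0.2407, 0.1004]
ee_rot: [0.0, 0.939, 0.343, -0.0]
wrist_force: [-0.0, -1.4, 0.1]
finger_gap: 0.085
grip_force: 0.0
```

>>> arm_command(hand=[0.4, 0.5, 0.6, 0.7, 0.8, 0.9, 1, 1, 1, 1], translation=[[0, 0, 0], [0, 0, 0], [0, 0, 0], [0, 0, 0], [0, 0, 0], [0, 0, 0], [0, 0, 0], [0, 0, 0], [0, 0, 0], [0, 0, 0]], twist=[0, 0, 0, 0, 0, 0, 0, 0, 0, 0], force=40)

```text
t: 22.2
eef_pos: [0.4035, 0.2408, 0.1009]
ee_rot: [-0.0, 0.939, 0.343, 0.0]
wrist_force: [-1.5, -0.6, 5.5]
finger_gap: 0.0208
grip_force: 40.1
```

>>> arm_command(hand=[1, 1, 1, 1, 1, 1], translation=[[0, 0, -8], [0, 0, -25], [0, 0, -50], [0, 0, -80], [0, 0, -90], [0, 0, -90]], twist=[0, 0, 0, 0, 0, 0])

```text
t: 22.8
eef_pos: [0.4041, 0.241, 0.192]
ee_rot: [-0.0, 0.939, 0.343, 0.002]
wrist_force: [-0.2, 0.3, -2.0]
finger_gap: 0.0208
grip_force: 39.3
```

```bash
python3 -c "
from h import *
plan(.4823,.0546,.19,-10.6)
im=robot.get_image('wrist')[:,:,::-1];cv2.imwrite('pics/w9.png',im)"
```

```text
t 22.8 eef [0.4041 0.241  0.192 ] axis -49.88 j [ 0.43 -0.14  1.97 -0.    1.31  1.3 ] -> shift [-60.4 193.    2. ] twist -39.28
```

View pics/w9.png

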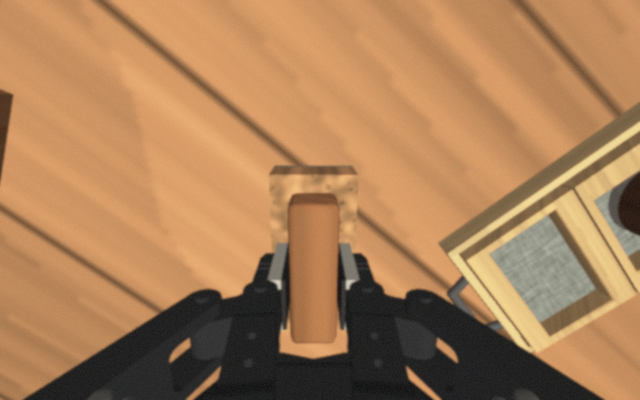

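Block is held square by the ridge (rows 196–342). Checking its offset along the ridge and moving above the slot.

```bash
python3 -c "
from h import *
C=cam('wrist');s=robot.sense();q=s['ee_rot'];R=Rn.from_quat([q[1],q[2],q[3],q[0]]).as_matrix()
for p in((314,199),(314,341)): print((R.T@(ray(C,p,s['eef_pos'][2]-.1009+.046)-s['eef_pos'])*1000).round(1))"
```

```text
[35.7  0.1 54.9]
[-34.2   0.1  54.9]
```

>>> arm_command(hand=[1, 1, 1, 1, 1, 1, 1, 1, 1, 1], translation=[[-6, 20, 0], [-16, 50, 0], [-26, 83, 0], [-36, 115, 0], [-45, 145, 0], [-53, 170, 0], [-58, 187, 0], [-60, 193, 0], [-60, 193, 0], [-60, 193, 0]], twist=[-5, -11, -17, -23, -29, -35, -39, -39, -39, -39])

```text
t: 23.85
eef_pos: [0.4809, 0.055, 0.1893]
ee_rot: [-0.001, 0.771, 0.636, -0.001]
wrist_force: [-0.3, 0.4, -1.5]
finger_gap: 0.0206
grip_force: 39.4
```

>>> arm_command(hand=[1, 1, 1, 1, 1, 1], translation=[[0, 0, 10], [0, 0, 25], [0, 0, 40], [0, 0, 48], [0, 0, 48], [0, 0, 48]], twist=[0, 0, 0, 0, 0, 0])

```text
t: 24.45
eef_pos: [0.4816, 0.0547, 0.1423]
ee_rot: [-0.0, 0.771, 0.637, -0.0]
wrist_force: [-0.6, 0.0, -0.3]
finger_gap: 0.0214
grip_force: 39.4
```

```bash
python3 -c "
from h import *
plan(.4823,.0546,.115,-10.6)
im=robot.get_image('wrist')[:,:,::-1];cv2.imwrite('pics/w10.png',im)
C=cam('wrist')
a=np.radians(-10.6);u=np.array([np.cos(a),np.sin(a)]);v=np.array([-u[1],u[0]]);o=np.array([.4823,.0546])
for i,j in((-1,-1),(-1,1),(1,1),(1,-1)): print(proj(C,[*(o+.029*i*u+.051*j*v),.032]))"
```

```text
t 24.45 eef [0.4816 0.0547 0.1423] axis -10.86 j [ 0.01 -0.04  1.97  0.    1.21  0.2 ] -> shift [ 0.   0.8 27.3] twist -0.26
[270.5168056  302.38771311]
[262.6934238 145.7508069]
[365.51215074 145.22609429]
[358.95177661 301.97953731]
```

View pics/w10.png

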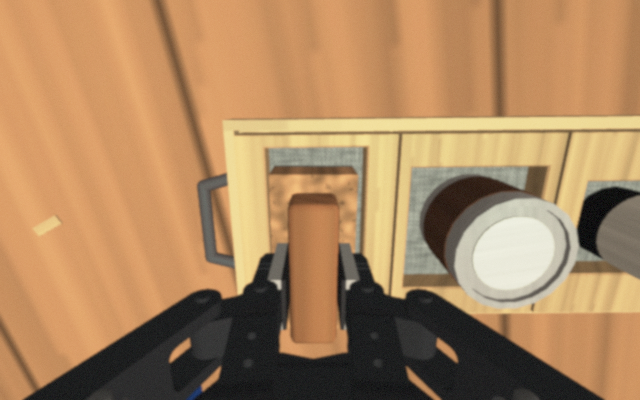

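Block is over the slot recess (edges at columns 265/368, block at 314). Nudging 1.5 mm and lowering.

>>> arm_command(hand=[1, 1, 1, 1, 1, 1, 1, 1, 1], translation=[[0, 1.5, 4], [0, 1.5, 10], [0, 1.5, 16], [0, 1.5, 21], [0, 1.5, 24], [0, 1.5, 26], [0, 1.5, 26.5], [0, 1.5, 26.5], [0, 1.5, 26.5]], twist=[0, 0, 0, 0, 0, 0, 0, 0, 0])

```text
t: 25.4
eef_pos: [0.4833, 0.0541, 0.116]
ee_rot: [0.0, 0.771, 0.637, 0.0]
wrist_force: [-0.3, 0.2, -1.2]
finger_gap: 0.0208
grip_force: 39.4
```

>>> arm_command(hand=[1, 1, 1, 1], translation=[[0, 0, 0.7], [0, 0, 1.2], [0, 0, 1.2], [0, 0, 1.2]], twist=[0, 0, 0, 0])

```text
t: 25.8
eef_pos: [0.4833, 0.0541, 0.1149]
ee_rot: [0.0, 0.771, 0.637, 0.0]
wrist_force: [-1.6, 0.2, 3.8]
finger_gap: 0.0207
grip_force: 39.9
```

Seated. Open partway (the tin is a neighbour) and rise.

>>> arm_command(hand=[0.7, 0.6, 0.5, 0.5, 0.5, 0.5, 0.5, 0.5, 0.5, 0.5, 0.5, 0.5], translation=[[0, 0, 0], [0, 0, 0], [0, 0, 0], [0, 0, 0], [0, 0, 0], [0, 0, -8], [0, 0, -25], [0, 0, -55], [0, 0, -90], [0, 0, -125], [0, 0, -150], [0, 0, -150]], twist=[0, 0, 0, 0, 0, 0, 0, 0, 0, 0, 0, 0])

```text
t: 27.0
eef_pos: [0.4852, 0.0541, 0.2701]
ee_rot: [0.003, 0.771, 0.637, 0.003]
wrist_force: [0.1, 0.7, 0.3]
finger_gap: 0.0431
grip_force: 0.0
```

```bash
python3 -c "
from h import *
im=robot.get_image('wrist')[:,:,::-1];sc=robot.get_image('side')[:,:,::-1]
cv2.imwrite('pics/end.png',np.vstack([cv2.resize(im,(480,300)),cv2.resize(sc[90:270,200:488],(480,300))]))
print(robot.sense()['t'],robot.sense()['finger_gap'])"
```

```text
27.1 0.042823820321438805
```

View pics/end.png

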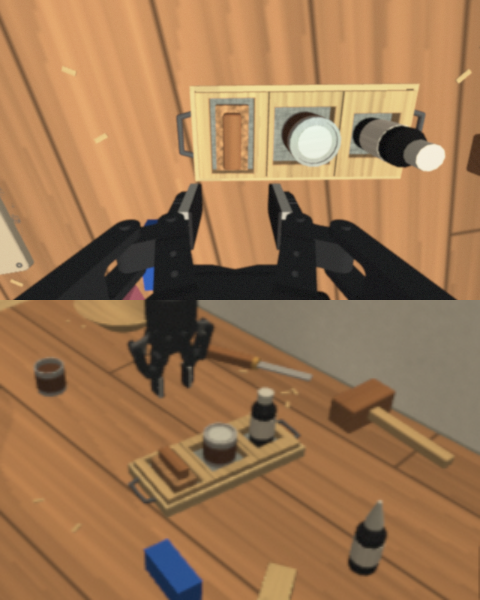

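All three items stand in their bays: block in the slot, lidded tin in the wide bay, bottle in the small bay. The look-alikes that show here haven't moved, and the gripper is clear.

```bash
python3 -c "
from plant import robot
print(robot.close_job())"
```

```text
the job is handed in; nothing more can be done
None
```

The wax tin, oil bottle and sanding block were each set down to the bottom of their bays in the order asked and let go, the look-alikes were not touched, and the job was handed in at about 27 s.

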